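# Sort culture vessels after the microscope

## Robot

A 6-joint arm with a two-finger parallel gripper is mounted at the origin on the work surface. World frame = base frame: x ahead of the robot, y to its left, z up, the work surface at z = 0. Lengths are in mm, angles in rad, forces in N, time in s.
With the tool pointing down it reaches from about 300 to 750 mm from the base axis. Payload 8.5 kg.
Tool frame: the origin (TCP) lies at the very end of the fingers, on their centre line; the grasp point (between the pads) lies 19 mm behind it; z points along the fingers, y is the line along which they close (so a half turn about z gives the same grasp; the last joint's range is limited). The gripper opens to 88 mm and grips with 3 to 60 N. Pads are 18 mm wide; open, the fingers measure 123 mm over their backs; the gripper's body (75 mm by 187 mm) begins 45 mm behind the grasp point.
Start: joints at [-1.329, 0.381, 1.297, -0, 1.464, -0.215], TCP at [242.585, -493.592, 238.748] pointing down, gripper open.
Joint ranges: [-3.11, 3.11], [-0.89, 2.33], [0.22, 2.48], [-1.42, 4.56], [0.17, 2.85], [-2.88, 2.88]. Speed limits (rad/s): [2.39, 2.39, 3.14, 3.14, 3.14, 3.14].

## Interface

Orientations are given as a unit quaternion [w, x, y, z].
In Python, from cell import sensors, eyes, order gives the robot as it stands. The module is installed in compiled form; this text tells all that it offers.
- The arm moves only by the tool carry_out, never from a script. Its argument "steps" is a list of rows, each a list of 3 entries, a list of its own where there are three numbers: the shift along the tool's x, y, z in m, then the turn, a rotation vector about the tool's x, y, z in degrees, then the closure in counts, from 0 (fully open) to 255 (shut). In form: [[[x, y, z], [wx, wy, wz], fingers], ...]. A call has 1 to 8 rows; each row is the pose to reach, as a shift and turn from the pose commanded when the call began, along the tool's axes at that moment; what a row does not reach only later rows make up. A row lasts 1/12 s, in which the tool goes at most 41.7 mm and 7.16 degrees, less where a joint would pass 70% of its speed; a pose out of reach is approached as far as the arm can. A call with a gripper value outside its range is refused whole. The fingers move at their own pace and stop on an object; "force" is the grip in N (left out, the last holds). Time passes only in rows, so rows that repeat a pose let the fingers close. It gives the time, the measured TCP pose, the force, the opening and the grip force at its end, in the units of the state.
- sensors.get_state(): the state, without advancing time (a new reading comes with each control period).
- eyes.get_image(name): name is "scene" or "top" or "wrist"; returns the picture (384x512x3 uint8, red, green, blue); there is no depth.
- eyes.calibration(name): a dict with "mtx" (3x3 intrinsics, pixels), "k1" (the pictures are not rectified: a ray, as slopes to the right and down, at radius r is drawn at 1 + k1 r^2 times it, then the intrinsics apply), "R" (3x3) and "t" (3): a world point X has camera coordinates R X + t. Camera axes: x right, y down, z forward; pixel columns grow to the right and rows downward; lengths in mm; the calibration is good to about 2 mm. A picture is of the moment at which its call begins: read the wrist's pose just before it. calibration takes no time and is no camera call; for the wrist camera it gives the pose at the moment of the call.
- order.job_done(): hands the job in; it is judged then, once.
The state is a dict: "time_s": time; "qpos": joint angles; "qd": joint speeds; "tau": joint torques, N m; "ee_pos": TCP position; "tool_rot": TCP orientation; "contact_force": force on the tool from outside, world axes, zero at the start; "torque": the same for the moment, N m; "width": opening from 0.0 (shut) to 1.0 (fully open); "gripper_force": force on a finger pad.
Only numpy, scipy, OpenCV 4.12 (cv2) and the standard library are available. Lean on these libraries where they do the work, as an engineer would, in place of code of your own. Each camera call takes 0.05 s, during which the arm holds its last target. There are 200 camera calls.

## Task

Clear the mixed vessels beside the microscope: lay both blue-capped flasks flat in the steel tray and set both unmarked dishes, lid up, side by side in the green tray. Only when those four are put away, pick up the contaminated dish (red tape cross on its lid) and set it lid up in the red pan; do not touch it with the gripper before then. Set every vessel down flat on the tray floor without dropping it, and leave the white tub and the blue tube rack where they stand.

Things in the scene. Friction and masses are not known exactly. Their poses are not given: they have to be found in the camera images.
- flask_a: First empty clear culture flask lying flat, blue ribbed screw cap at one end; 96 mm long (x), 52 mm wide (y), 25 mm high, 35 g. Origin: middle of length and width, on its underside; +x to the cap, +z up. The straight 52 mm wide body spans x = -48 to +16 mm, then narrows to the cap (24 mm across, x = 30 to 48 mm). Grip across the width at the origin.
- flask_b: Second empty clear culture flask lying flat, blue ribbed screw cap at one end; 96 mm long (x), 52 mm wide (y), 25 mm high, 35 g. Origin: middle of length and width, on its underside; +x to the cap, +z up. The straight 52 mm wide body spans x = -48 to +16 mm, then narrows to the cap (24 mm across, x = 30 to 48 mm). Grip across the width at the origin (same as flask_a).
- dish_a: closed 60 mm culture dish: clear lid 60 mm in diameter (its widest part, from 3 to 15 mm height) over a base 55 mm in diameter, amber agar with small cream colonies inside; 15 mm high, about 30 g, lid fixed to base. Origin: centre of its underside; +z up through the lid; its yaw does not matter. Unmarked lid.
- dish_b: closed 60 mm culture dish: clear lid 60 mm in diameter (its widest part, from 3 to 15 mm height) over a base 55 mm in diameter, amber agar with small cream colonies inside; 15 mm high, about 30 g, lid fixed to base. Origin: centre of its underside; +z up through the lid; its yaw does not matter. Unmarked lid, same as dish_a.
- dish_marked: closed 60 mm culture dish: clear lid 60 mm in diameter (its widest part, from 3 to 15 mm height) over a base 55 mm in diameter, amber agar with dark mould spots inside; 15 mm high, about 30 g, lid fixed to base. Origin: centre of its underside; +z up through the lid; its yaw does not matter. Contaminated: its lid bears a diagonal cross of red tape, strips 54 mm by 11 mm. Same size as dish_a.
- steel_tray: Shallow bare stainless-steel tray, 146 by 206 by 20 mm, for the flasks; both fit side by side with their lengths along the tray's x. It is fixed, stands on the bench and does not move. Origin: centre of its underside; x and y along its sides, its floor is 3 mm above the origin and its walls 3 mm thick; inside 140 mm (x) by 200 mm (y), walls up to 20 mm above the bench
- green_tray: Shallow green plastic tray, 126 by 166 by 20 mm, for the unmarked dishes; both fit side by side along the tray's y (with the fingers closing along its x). It is fixed, stands on the bench and does not move. Origin: centre of its underside; x and y along its sides, its floor is 3 mm above the origin and its walls 3 mm thick; inside 120 mm (x) by 160 mm (y), walls up to 20 mm above the bench
- red_pan: Red square autoclave pan, 130 by 130 by 30 mm, for the contaminated dish; two small tabs stick out at y = +-76 mm. It is fixed, stands on the bench and does not move. Origin: centre of its underside; x and y along its sides, its floor is 3 mm above the origin and its walls 3 mm thick; inside 124 mm (x) by 124 mm (y), walls up to 30 mm above the bench
- tub: Bystander: round white screw-lid tub, 90 mm across, 102 mm high, loose, 0.45 kg. Origin: centre of its underside.
- tube_rack: Bystander: blue rack with five capped tubes (blue and pink caps), 125 mm (x) by 72 mm (y), 115 mm high over the caps, loose, 0.5 kg. Origin: centre of its underside.

How it is judged (in metres and radians):
On the way, in this order (a step that is already met when the one before it is completed fails the run):
1. both flasks lie flat in the steel tray and both unmarked dishes stand lid up in the green tray (x of flask_a in the frame of steel_tray between -0.07 and 0.07 m and y of flask_a in the frame of steel_tray between -0.1 and 0.1 m and z of flask_a in the frame of steel_tray between -0.003 and 0.008 m and angle between each of flask_a, flask_b, dish_a, dish_b's own z axis and vertical below 0.12 rad and x of flask_b in the frame of steel_tray between -0.07 and 0.07 m and y of flask_b in the frame of steel_tray between -0.1 and 0.1 m and z of flask_b in the frame of steel_tray between -0.003 and 0.008 m and x of dish_a in the frame of green_tray between -0.06 and 0.06 m and y of dish_a in the frame of green_tray between -0.08 and 0.08 m and z of dish_a in the frame of green_tray between -0.003 and 0.008 m and x of dish_b in the frame of green_tray between -0.06 and 0.06 m and y of dish_b in the frame of green_tray between -0.08 and 0.08 m and z of dish_b in the frame of green_tray between -0.003 and 0.008 m), for 0.2 s.
2. the contaminated dish stands lid up on the floor of the red pan (x of dish_marked in the frame of red_pan between -0.062 and 0.062 m and y of dish_marked in the frame of red_pan between -0.062 and 0.062 m and z of dish_marked in the frame of red_pan between -0.003 and 0.008 m and angle between dish_marked's own z axis and vertical below 0.12 rad), for 0.2 s.
At the end, for the whole second after the job is handed in: Both flasks flat in the steel tray, both unmarked dishes lid up in the green tray, the contaminated dish lid up in the red pan: each origin inside the walls, underside within 5 mm of the tray's floor, tilt under 0.12 rad, at rest (under 0.02 m/s) (all of step 1 and all of step 2 and linear speed of each of flask_a, flask_b, dish_a, dish_b, dish_marked below 0.02 m/s); the robot touches nothing.
It fails at once if the fingers touch the contaminated dish before the four clean vessels are all in their trays (contact force between the fingers and dish_marked above 0.5 N and not ((x of flask_a in the frame of steel_tray between -0.07 and 0.07 m and y of flask_a in the frame of steel_tray between -0.1 and 0.1 m and z of flask_a in the frame of steel_tray between -0.003 and 0.008 m and angle between flask_a's own z axis and vertical below 0.12 rad) and (x of flask_b in the frame of steel_tray between -0.07 and 0.07 m and y of flask_b in the frame of steel_tray between -0.1 and 0.1 m and z of flask_b in the frame of steel_tray between -0.003 and 0.008 m and angle between flask_b's own z axis and vertical below 0.12 rad) and (x of dish_a in the frame of green_tray between -0.06 and 0.06 m and y of dish_a in the frame of green_tray between -0.08 and 0.08 m and z of dish_a in the frame of green_tray between -0.003 and 0.008 m and angle between dish_a's own z axis and vertical below 0.12 rad) and (x of dish_b in the frame of green_tray between -0.06 and 0.06 m and y of dish_b in the frame of green_tray between -0.08 and 0.08 m and z of dish_b in the frame of green_tray between -0.003 and 0.008 m and angle between dish_b's own z axis and vertical below 0.12 rad))).
It fails at once if a vessel is dropped (moves at more than 0.6 m/s while not held, a fall of about 20 mm) ((linear speed of flask_a above 0.6 m/s and contact force between the fingers and flask_a below 0.05 N) or (linear speed of flask_b above 0.6 m/s and contact force between the fingers and flask_b below 0.05 N) or (linear speed of dish_a above 0.6 m/s and contact force between the fingers and dish_a below 0.05 N) or (linear speed of dish_b above 0.6 m/s and contact force between the fingers and dish_b below 0.05 N) or (linear speed of dish_marked above 0.6 m/s and contact force between the fingers and dish_marked below 0.05 N)).
It fails at once if the tub or the tube rack is moved by more than 20 mm (distance of any of tub, tube_rack from where it was at the start of the episode above 0.02 m).
It also fails if it takes over 106 s, if anything falls off the work surface, if the arm or the gripper's body presses on something with over 40 N, if the wrist force passes 120 N, or if a joint passes its speed limit or range.

## Working session

There is one attempt and no reset: what is moved stays moved. The work goes in short steps, Python scripts to look and compute and a tool call to move; the robot and the scene stay as the last step left them, time stands still between calls to the robot, and variables do not carry over. Pictures are saved under pics/ and viewed, at most 14 in all, crops included, and the job is handed in when it is done.

Besides the shell and the picture viewer there is one more tool, called as name(argument=value, ...) on one line, values as JSON. carry_out: Moves the arm, as the interface text tells. Its arguments: {"type":"object","properties":{"steps":{"type":"array"},"force":{"type":"number"}},"required":["steps"]}

```bash
mkdir -p pics; python3 - <<'E'
from cell import sensors, eyes, order
import cv2
for n in("top","scene"):
    cv2.imwrite(f"pics/{n}0.png",eyes.get_image(n)[:,:,::-1])
    c=eyes.calibration(n);print(n,c)
print(sensors.get_state())
E
```

```text
top {'mtx': array([[438.98603919,   0.        , 254.65250104],
       [  0.        , 438.98603919, 190.06914417],
       [  0.        ,   0.        ,   1.        ]]), 'k1': -0.06081009491418672, 'R': array([[-0.02202284, -0.99973728, -0.00635317],
       [-0.99712725,  0.02242511, -0.07234894],
       [ 0.0724724 ,  0.00474159, -0.99735915]]), 't': array([   9.54867853,  501.12566558, 1337.59595217])}
scene {'mtx': array([[420.459174  ,   0.        , 255.441592  ],
       [  0.        , 420.459174  , 196.48306306],
       [  0.        ,   0.        ,   1.        ]]), 'k1': -0.011155325204164143, 'R': array([[-0.43578423,  0.90004967,  0.00164142],
       [ 0.61838533,  0.30073267, -0.72605747],
       [-0.65398141, -0.31538936, -0.68763207]]), 't': array([ 261.86052441, -306.56927382, 1708.05260029])}
{'time_s': 0.1, 'qpos': array([-1.32930507e+00,  3.81115249e-01,  1.29812362e+00, -2.06257186e-05,
        1.46361359e+00, -2.15300689e-01]), 'qd': array([-0.00133599, -0.00209327, -0.00207151, -0.00166119,  0.00078896,
        0.00202499]), 'tau': array([ 3.73789706e-03, -4.38650715e+01, -2.24912095e+01,  7.14590703e-02,
        3.42424982e-02, -9.16888735e-05]), 'ee_pos': array([ 242.52242218, -493.37112665,  238.22739237]), 'tool_rot': array([-6.29711311e-04,  9.74030380e-01,  2.26416479e-01, -1.85005799e-05]), 'contact_force': array([ 0.5311871 , -0.05256106, -0.51231431]), 'torque': array([ 0.00233474,  0.02542039, -0.01671248]), 'gripper_force': 0.0, 'width': 1.0015485882729724}
```

View pics/top0.png

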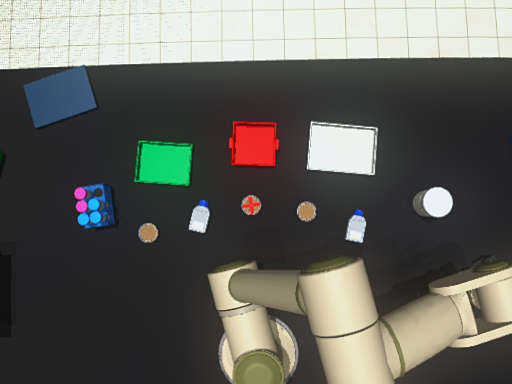

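View pics/scene0.png

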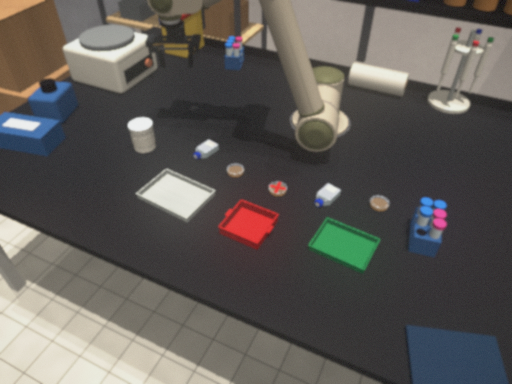

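The top picture shows the steel tray at (342,148), red pan at (254,144), green tray at (163,163), unmarked dishes at (306,211) and (148,233), and the marked dish at (251,205). The flasks are at (200,217) and (356,226) with their caps towards the top of the picture. The tub is at (435,202) and the rack at (95,205).

```bash
cat > h.py <<'E'
import numpy as np, cv2
from cell import sensors, eyes, order
from scipy.spatial.transform import Rotation as Rn
def world(px,z,c):
    """pixels (n,2) -> world points on the plane z"""
    px=np.atleast_2d(np.array(px,float)); K=c["mtx"]
    d=(px-K[:2,2])/[K[0,0],K[1,1]]
    s=d.copy()
    for _ in range(10): s=d/(1+c["k1"]*(s**2).sum(1,keepdims=True))
    r=np.c_[s,np.ones(len(s))]@c["R"]; o=-c["R"].T@c["t"]
    return o+r*((z-o[2])/r[:,2])[:,None]
def shift(p,yaw=None):
    """tool shift in m to world point p (mm) and turn in deg about tool z for the tool y line to lie along yaw (deg)"""
    s=sensors.get_state(); q=s["tool_rot"]; R=Rn.from_quat(q[[1,2,3,0]]).as_matrix()
    out=R.T@(np.array(p)-s["ee_pos"])/1000
    y=np.degrees(np.arctan2(R[1,1],R[0,1])); t=None
    if yaw is not None: t=-((yaw-y+90)%180-90)   # tool z down
    return np.round(out,4),np.round(y,1),t
def blob(mask,near):
    n,l,st,ce=cv2.connectedComponentsWithStats(mask.astype(np.uint8))
    k=[i for i in range(1,n) if st[i,4]>8]; i=min(k,key=lambda i:np.hypot(*(ce[i]-near)))
    pts=np.argwhere(l==i)[:,::-1]
    return ce[i],pts
E
python3 - <<'E'
from h import *
im=eyes.get_image("top");c=eyes.calibration("top")
hsv=cv2.cvtColor(im,cv2.COLOR_RGB2HSV);h,s,v=[hsv[...,i].astype(int) for i in range(3)]
def rect(m,near,z):
    ce,p=blob(m,near); w=world(p,z,c)[:,:2].astype(np.float32)
    r=cv2.minAreaRect(w); print(near,len(p),np.round(w.mean(0)),np.round(r[0]),np.round(r[1]),round(r[2],1))
G=(abs(h-70)<20)&(s>120)&(v>50);rect(G,(163,163),12)
R=((h<8)|(h>172))&(s>140)&(v>70);rect(R,(254,144),15);print('cross');rect(R,(251,205),15)
W=(v>110)&(s<70);rect(W,(342,148),15)
print('flasks bodies');V=(v>100);rect(V,(200,217),15);rect(V,(356,226),15)
B=(abs(h-115)<15)&(s>130)&(v>70)
print('caps');rect(B,(200,203),12);rect(B,(358,212),12)
D=(h<25)&(s>40)&(v>70)
print('dishes');rect(D,(306,211),12);rect(D,(148,233),12)
print('tub');rect(W,(435,202),102)
print(eyes.calibration("wrist"),shift([400,0,200]))
E
```

```text
(163, 163) 2357 [595. 283.] [595. 283.] [175. 134.] 84.6
(254, 144) 2051 [648.  -1.] [648.  -1.] [154. 140.] 86.2
cross
(251, 205) 121 [456.  12.] [458.  12.] [42. 44.] 48.1
(342, 148) 3243 [ 627. -277.] [ 628. -278.] [212. 153.] 83.7
flasks bodies
(200, 217) 487 [421. 170.] [427. 169.] [53. 99.] 75.0
(356, 226) 490 [ 380. -311.] [ 386. -313.] [55. 99.] 76.6
caps
(200, 203) 53 [465. 158.] [465. 158.] [27. 18.] 74.8
(358, 212) 50 [ 426. -321.] [ 426. -321.] [26. 17.] 74.6
dishes
(306, 211) 258 [ 432. -159.] [ 432. -160.] [53. 53.] 88.4
(148, 233) 251 [377. 330.] [377. 329.] [55. 52.] 44.7
tub
(435, 202) 729 [ 450. -534.] [ 450. -534.] [87. 85.] 88.6
{'mtx': array([[316.49074699,   0.        , 251.19095179],
       [  0.        , 316.49074699, 190.0210043 ],
       [  0.        ,   0.        ,   1.        ]]), 'k1': -0.009090985413161813, 'R': array([[ 0.44257879, -0.89672779, -0.00181398],
       [-0.86461699, -0.4272653 ,  0.2643517 ],
       [-0.23782657, -0.11542805, -0.96442464]]), 't': array([-549.01268869,  -36.09371499,  388.79582177])} (array([ 0.3589, -0.3733,  0.0388]), np.float64(-63.8), None)
```

```bash
python3 - <<'E'
from h import *
print(shift([386,-313,130],75))
im=eyes.get_image("top");c=eyes.calibration("top")
print(world([[80,187],[115,225],[95,185],[100,228]],50,c))
E
```

```text
(array([ 0.2083, -0.0985,  0.1085]), np.float64(-63.8), np.float64(41.17227850858066))
[[520.2979147  531.48490604  50.        ]
 [402.49959685 422.85316003  50.        ]
 [525.35141576 484.78423217  50.        ]
 [394.29575484 468.98987953  50.        ]]
```

carry_out(steps=[[[0.208, -0.0985, 0.1085], [0, 0, 41.2], 0], [[0.208, -0.0985, 0.1085], [0, 0, 41.2], 0], [[0.208, -0.0985, 0.1085], [0, 0, 41.2], 0], [[0.208, -0.0985, 0.1085], [0, 0, 41.2], 0], [[0.208, -0.0985, 0.1085], [0, 0, 41.2], 0], [[0.208, -0.0985, 0.1085], [0, 0, 41.2], 0], [[0.208, -0.0985, 0.1085], [0, 0, 41.2], 0], [[0.208, -0.0985, 0.1085], [0, 0, 41.2], 0]], force=15)

```text
time_s: 0.87
ee_pos: [386.6, -310.6, 128.9]
tool_rot: [-0.001, 0.992, -0.129, -0.001]
contact_force: [-1.0, -1.0, 0.3]
width: 0.999
gripper_force: 0.0
```

```bash
python3 - <<'E'
from h import *
s=sensors.get_state();c=eyes.calibration("wrist");im=eyes.get_image("wrist")
print(s["ee_pos"],s["qpos"],s["tool_rot"],shift([386,-313,3],75))
cv2.imwrite("pics/w1.png",im[:,:,::-1]); np.save("pics/w1.npy",c,allow_pickle=True)
E
```

```text
[ 386.63708133 -310.58629728  128.86650764] [-9.16127887e-01  4.04286774e-01  1.61514488e+00  3.76466187e-04
  1.12572344e+00  9.13361463e-01] [-0.00138112  0.99163431 -0.1290666  -0.00113757] (array([1.000e-04, 6.000e-04, 1.268e-01]), np.float64(-104.8), np.float64(0.15213675541360772))
```

View pics/w1.png

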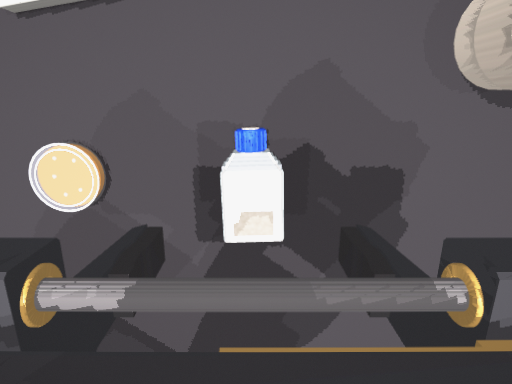

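```bash
python3 - <<'E'
from h import *
c=np.load("pics/w1.npy",allow_pickle=True).item()
print(-c["R"].T@c["t"], c["R"])
for px in ([222,200],[284,200],[253,240],[251,130],[251,139],[251,260]):
    print(px,[np.round(world(px,z,c)[0]) for z in (0,12,25)])
# dish outline ~ centre (68,177)
print(world([[68,177]],13,c))
E
```

```text
[ 453.27451387 -327.65305846  273.869378  ] [[-0.2543721  -0.96710128 -0.00315538]
 [-0.93204144  0.24427726  0.26763292]
 [-0.25805735  0.07101929 -0.96351578]]
[222, 200] [array([ 378., -279.,    0.]), array([ 381., -282.,   12.]), array([ 384., -284.,   25.])]
[284, 200] [array([ 363., -334.,    0.]), array([ 367., -334.,   12.]), array([ 372., -333.,   25.])]
[253, 240] [array([ 332., -297.,    0.]), array([ 338., -298.,   12.]), array([ 343., -300.,   25.])]
[251, 130] [array([ 431., -321.,    0.]), array([ 432., -321.,   12.]), array([ 433., -321.,   25.])]
[251, 139] [array([ 424., -319.,    0.]), array([ 425., -319.,   12.]), array([ 427., -320.,   25.])]
[251, 260] [array([ 313., -290.,    0.]), array([ 319., -291.,   12.]), array([ 326., -293.,   25.])]
[[ 433.99144776 -160.723943     13.        ]]
```

The wrist picture shows flask_b from near (253,240) to its cap at (251,130). It is centred under the tool, 50 mm wide as measured, and its midpoint is at about (388,-311). I'll go straight down and grip it.

carry_out(steps=[[[0.001, 0, 0.04], [0, 0, -1], 0], [[0.001, 0, 0.08], [0, 0, -1], 0], [[0.001, 0, 0.11], [0, 0, -1], 0], [[0.001, 0, 0.125], [0, 0, -1], 0], [[0.001, 0, 0.125], [0, 0, -1], 0], [[0.001, 0, 0.125], [0, 0, -1], 255], [[0.001, 0, 0.125], [0, 0, -1], 255], [[0.001, 0, 0.125], [0, 0, -1], 255]], force=15)

```text
time_s: 1.58
ee_pos: [387.1, -314.8, 6.8]
tool_rot: [0.001, 0.992, -0.122, 0.001]
contact_force: [-0.7, -0.2, -0.2]
width: 0.798
gripper_force: 0.0
```

carry_out(steps=[[[0, 0, 0], [0, 0, 0], 255], [[0, 0, 0], [0, 0, 0], 255], [[0, 0, 0], [0, 0, 0], 255], [[0, 0, 0], [0, 0, 0], 255], [[0, 0, 0], [0, 0, 0], 255], [[0, 0, -0.03], [0, 0, 0], 255], [[0, 0, -0.06], [0, 0, 0], 255], [[0, 0, -0.08], [0, 0, 0], 255]])

```text
time_s: 2.25
ee_pos: [387.0, -313.9, 87.4]
tool_rot: [0.001, 0.993, -0.122, 0.001]
contact_force: [0.6, -0.1, -0.3]
width: 0.587
gripper_force: 15.0
```

```bash
python3 - <<'E'
from h import *
s=sensors.get_state()
print(s["ee_pos"],s["width"],s["gripper_force"],shift([623,-323,84],83.7))
E
```

```text
[ 387.03195189 -313.94524954   87.41148068] 0.5874215030263652 14.999843565747142 (array([ 0.2311, -0.0484,  0.0037]), np.float64(-104.0), np.float64(-7.717075896211384))
```

carry_out(steps=[[[0.04, -0.0085, 0], [0, 0, -4], 255], [[0.08, -0.017, 0], [0, 0, -7.7], 255], [[0.12, -0.025, 0], [0, 0, -7.7], 255], [[0.16, -0.0335, 0], [0, 0, -7.7], 255], [[0.2, -0.042, 0], [0, 0, -7.7], 255], [[0.231, -0.0484, 0], [0, 0, -7.7], 255], [[0.231, -0.0484, 0], [0, 0, -7.7], 255], [[0.231, -0.0484, 0], [0, 0, -7.7], 255]])

```text
time_s: 2.92
ee_pos: [623.3, -322.1, 84.2]
tool_rot: [-0.0, 0.999, -0.054, -0.0]
contact_force: [-0.9, -0.2, -0.3]
width: 0.589
gripper_force: 15.0
```

```bash
python3 - <<'E'
from h import *
s=sensors.get_state();c=eyes.calibration("wrist");im=eyes.get_image("wrist")
print(s["ee_pos"],s["width"],shift([623,-323,9],83.7))
cv2.imwrite("pics/w2.png",im[:,:,::-1]); np.save("pics/w2.npy",c,allow_pickle=True)
E
```

```text
[ 623.34628775 -322.07397119   84.18081818] 0.5886375419780181 (array([0.0009, 0.0007, 0.0755]), np.float64(-96.3), np.float64(0.011249607257127536))
```

View pics/w2.png

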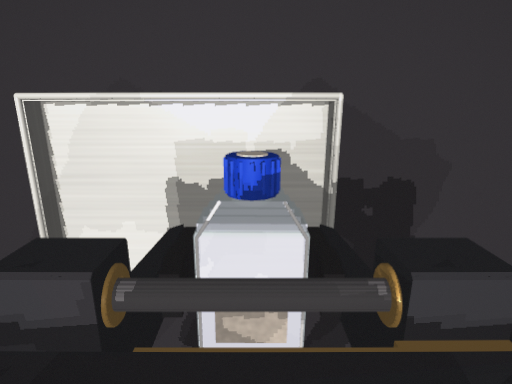

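The flask is held level, and the tray's far rim runs from (17,96) to (340,95). I'll check the tray pose from those corners.

```bash
python3 - <<'E'
from h import *
c=np.load("pics/w2.npy",allow_pickle=True).item()
w=world([[17,95],[341,94]],20,c);print(w)
a,b=w[:,:2];d=(a-b)/np.linalg.norm(a-b);print(np.linalg.norm(a-b),np.degrees(np.arctan2(d[1],d[0])))
ctr=(a+b)/2-73*np.array([d[1],-d[0]]);print(ctr, ctr-45*d)
E
```

```text
[[ 712.72429527 -180.57922525   20.        ]
 [ 691.03854316 -385.67748181   20.        ]]
206.24152512807785 83.96434327391664
[ 629.28608363 -275.45259617] [ 624.55445238 -320.20314551]
```

carry_out(steps=[[[0.0015, -0.0015, 0.03], [0, 0, 0], 255], [[0.0015, -0.0015, 0.055], [0, 0, 0], 255], [[0.0015, -0.0015, 0.068], [0, 0, 0], 255], [[0.0015, -0.0015, 0.074], [0, 0, 0], 255], [[0.0015, -0.0015, 0.0755], [0, 0, 0], 255], [[0.0015, -0.0015, 0.0755], [0, 0, 0], 255], [[0.0015, -0.0015, 0.0755], [0, 0, 0], 255], [[0.0015, -0.0015, 0.0755], [0, 0, 0], 255]])

```text
time_s: 3.63
ee_pos: [624.7, -321.8, 11.1]
tool_rot: [0.001, 0.998, -0.055, 0.001]
contact_force: [-0.6, 0.9, -0.2]
width: 0.589
gripper_force: 15.0
```

carry_out(steps=[[[0, 0, 0], [0, 0, 0], 75], [[0, 0, 0], [0, 0, 0], 75], [[0, 0, 0], [0, 0, 0], 75], [[0, 0, 0], [0, 0, 0], 75], [[0, 0, -0.02], [0, 0, 0], 75], [[0, 0, -0.05], [0, 0, 0], 75], [[0, 0, -0.09], [0, 0, 0], 75], [[0, 0, -0.12], [0, 0, 0], 0]])

```text
time_s: 4.3
ee_pos: [624.5, -321.5, 132.5]
tool_rot: [0.0, 0.998, -0.055, 0.001]
contact_force: [0.7, -0.3, 0.4]
width: 0.76
gripper_force: 0.0
```

```bash
python3 - <<'E'
from h import *
s=sensors.get_state()
print(s["ee_pos"],s["qpos"],shift([427,169,130],75), shift([433,-160,110],90))
E
```

```text
[ 624.51848008 -321.52725724  132.5365269 ] [-6.43523004e-01  7.29057843e-01  9.73095548e-01  1.79339312e-05
  1.43766719e+00  1.03762342e+00] (array([-0.2503, -0.4658,  0.0017]), np.float64(-96.3), np.float64(8.67723082103305)) (array([-0.2082, -0.1395,  0.0221]), np.float64(-96.3), np.float64(-6.322769178966951))
```

carry_out(steps=[[[-0.208, -0.1395, 0.022], [0, 0, -46], 0], [[-0.208, -0.1395, 0.022], [0, 0, -46], 0], [[-0.208, -0.1395, 0.022], [0, 0, -46], 0], [[-0.208, -0.1395, 0.022], [0, 0, -46], 0], [[-0.208, -0.1395, 0.022], [0, 0, -46], 0], [[-0.208, -0.1395, 0.022], [0, 0, -46], 0], [[-0.208, -0.1395, 0.022], [0, 0, -46], 0], [[-0.208, -0.1395, 0.022], [0, 0, -46], 0]])

```text
time_s: 4.97
ee_pos: [431.5, -158.4, 108.0]
tool_rot: [-0.0, 0.94, 0.341, -0.0]
contact_force: [0.9, -0.6, 0.6]
width: 1.001
gripper_force: 0.0
```

```bash
cat >> h.py <<'E'
def dish(name,target_z,near=None):
    """centre of the agar disc nearest to the tool in the wrist picture, agar at about z=6 seen through the lid"""
    c=eyes.calibration("wrist");s=sensors.get_state();im=eyes.get_image("wrist")
    cv2.imwrite(f"pics/{name}.png",im[:,:,::-1])
    hsv=cv2.cvtColor(im,cv2.COLOR_RGB2HSV);h,sa,v=[hsv[...,i].astype(int) for i in range(3)]
    m=((h>8)&(h<28)&(sa>70)&(v>120)).astype(np.uint8); m[250:]=0
    m=cv2.morphologyEx(m,cv2.MORPH_CLOSE,np.ones((9,9)))
    n,l,st,ce=cv2.connectedComponentsWithStats(m)
    for i in range(1,n):
        if st[i,4]<500: continue
        w=world(np.argwhere(l==i)[:,::-1],12,c)[:,:2].astype(np.float32)
        (p,r)=cv2.minEnclosingCircle(w); print(np.round(ce[i]),st[i,4],np.round(p,1),round(r,1),shift([*p,target_z]))
    print(s["ee_pos"])
E
python3 - <<'E'
from h import *
dish("w3",4)
E
```

```text
[104.  29.] 1398 [456.1   0.8] 24.2 (array([ 0.12  , -0.1094,  0.1042]), np.float64(-50.4), None)
[253. 187.] 3365 [ 435.7 -157. ] 26.8 (array([ 0.0037, -0.0008,  0.1044]), np.float64(-50.4), None)
[ 431.49958124 -158.44808486  108.02670159]
```

View pics/w3.png

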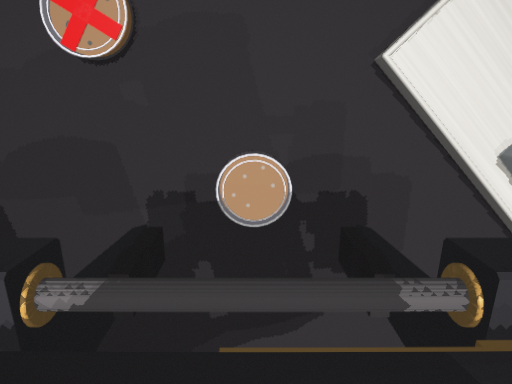

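The unmarked dish is centred at (253,189), within 3 mm of the tool axis. The marked one is far off at (88,15).

carry_out(steps=[[[0.0025, -0.0005, 0.04], [0, 0, 0], 0], [[0.0025, -0.0005, 0.075], [0, 0, 0], 0], [[0.0025, -0.0005, 0.098], [0, 0, 0], 0], [[0.0025, -0.0005, 0.105], [0, 0, 0], 255], [[0.0025, -0.0005, 0.105], [0, 0, 0], 255], [[0.0025, -0.0005, 0.105], [0, 0, 0], 255], [[0.0025, -0.0005, 0.105], [0, 0, 0], 255], [[0.0025, -0.0005, 0.105], [0, 0, 0], 255]], force=15)

```text
time_s: 5.68
ee_pos: [435.3, -158.5, 3.4]
tool_rot: [0.001, 0.941, 0.339, 0.001]
contact_force: [0.3, 0.1, 0.6]
width: 0.673
gripper_force: 15.0
```

carry_out(steps=[[[0, 0, 0], [0, 0, 0], 255], [[0, 0, 0], [0, 0, 0], 255], [[0, 0, 0], [0, 0, 0], 255], [[0, 0, -0.02], [0, 0, 0], 255], [[0, 0, -0.05], [0, 0, 0], 255], [[0, 0, -0.08], [0, 0, 0], 255], [[0, 0, -0.1], [0, 0, 0], 255], [[0, 0, -0.1], [0, 0, 0], 255]])

```text
time_s: 6.35
ee_pos: [435.6, -158.5, 106.1]
tool_rot: [0.002, 0.941, 0.339, 0.002]
contact_force: [0.5, 0.6, 0.1]
width: 0.674
gripper_force: 15.0
```

```bash
python3 - <<'E'
from h import *
s=sensors.get_state()
d=np.array([-np.sin(np.radians(-5.4)),np.cos(np.radians(-5.4))])
g=np.array([595,283]);print(s["ee_pos"],s["width"],s["gripper_force"],s["qpos"])
for k in(-40,40): print(g+k*d, shift([*(g+k*d),104],-5.4))
E
```

```text
[ 435.63944887 -158.46587734  106.06468913] 0.6742613157520433 15.000014305114746 [-6.05176167e-01  3.85824440e-01  1.73666273e+00  7.39046685e-05
  1.01298748e+00  2.73011480e-01]
[591.23566747 243.17752142] (array([ 0.3762, -0.2098,  0.0015]), np.float64(-50.3), np.float64(-44.918964057636884))
[598.76433253 322.82247858] (array([ 0.4329, -0.2663,  0.0012]), np.float64(-50.3), np.float64(-44.918964057636884))
```

carry_out(steps=[[[0.036, -0.02, 0], [0, 0, -7], 255], [[0.072, -0.04, 0], [0, 0, -14], 255], [[0.108, -0.06, 0], [0, 0, -21], 255], [[0.144, -0.08, 0], [0, 0, -28], 255], [[0.18, -0.1, 0], [0, 0, -35], 255], [[0.216, -0.12, 0], [0, 0, -42], 255], [[0.252, -0.14, 0], [0, 0, -45], 255], [[0.288, -0.16, 0], [0, 0, -45], 255]])

```text
time_s: 7.02
ee_pos: [553.7, 151.4, 101.4]
tool_rot: [-0.001, 0.738, 0.675, -0.001]
contact_force: [1.1, -1.4, -0.2]
width: 0.681
gripper_force: 15.0
```

```bash
python3 - <<'E'
from h import *
s=sensors.get_state()
print(s["ee_pos"],s["width"],s["gripper_force"],s["qpos"], shift([591,243,100],-5.4))
E
```

```text
[553.71307664 151.35042824 101.43136654] 0.6809139510456389 14.99830037355423 [ 6.06705728e-02  5.54144393e-01  1.43030309e+00 -6.65058287e-06
  1.15942966e+00  1.50386498e-01] (array([0.0946, 0.0289, 0.0013]), np.float64(-5.1), np.float64(0.2597863841390904))
```

carry_out(steps=[[[0.035, 0.0105, 0], [0, 0, 0.3], 255], [[0.068, 0.021, 0], [0, 0, 0.3], 255], [[0.095, 0.029, 0], [0, 0, 0.3], 255], [[0.095, 0.029, 0], [0, 0, 0.3], 255], [[0.095, 0.029, 0], [0, 0, 0.3], 255]])

```text
time_s: 7.43
ee_pos: [591.1, 242.0, 100.9]
tool_rot: [-0.001, 0.74, 0.672, -0.001]
contact_force: [-0.3, -0.3, -0.3]
width: 0.677
gripper_force: 15.0
```

```bash
python3 - <<'E'
from h import *
s=sensors.get_state();c=eyes.calibration("wrist");im=eyes.get_image("wrist")
print(s["ee_pos"],s["width"],shift([591,243,7],-5.4))
cv2.imwrite("pics/w4.png",im[:,:,::-1])
hsv=cv2.cvtColor(im,cv2.COLOR_RGB2HSV);h,sa,v=[hsv[...,i].astype(int) for i in range(3)]
np.save("pics/w4.npy",c,allow_pickle=True)
E
```

```text
[591.05659164 241.98606041 100.88517582] 0.6774220030288408 (array([0.0022, 0.0001, 0.0943]), np.float64(-5.6), np.float64(-0.19000194637369816))
```

View pics/w4.png

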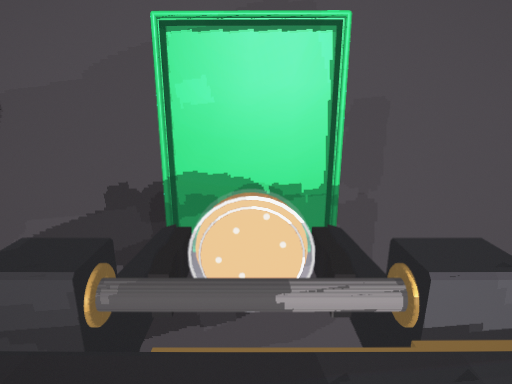

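```bash
python3 - <<'E'
from h import *
c=np.load("pics/w4.npy",allow_pickle=True).item()
a,b=world([[151,12],[351,12]],20,c)[:,:2];d=(b-a)/np.linalg.norm(b-a) # +x tray or -x
print(a,b,np.linalg.norm(b-a),np.degrees(np.arctan2(d[1],d[0])))
y=np.array([-d[1],d[0]]); y*=np.sign(y[1]); ctr=(a+b)/2-83*y
for k in(-40,0,40):print(k,ctr+k*y,shift([*(ctr+k*y),7]))
E
```

```text
[539.17192751 373.07485976] [667.30794489 360.84149691] 128.71866266043824 -5.453595742789035
-40 [591.55007244 244.51493807] (array([0.0038, 0.0005, 0.0943]), np.float64(-5.6), None)
0 [595.35165415 284.333878  ] (array([0.0438, 0.0004, 0.0942]), np.float64(-5.6), None)
40 [599.15323586 324.15281792] (array([0.0838, 0.0003, 0.0942]), np.float64(-5.6), None)
```

carry_out(steps=[[[0.001, 0, 0.035], [0, 0, 0], 255], [[0.001, 0, 0.07], [0, 0, 0], 255], [[0.001, 0, 0.086], [0, 0, 0], 255], [[0.001, 0, 0.092], [0, 0, 0], 255], [[0.001, 0, 0.0945], [0, 0, 0], 255], [[0.001, 0, 0.0945], [0, 0, 0], 255], [[0.001, 0, 0.0945], [0, 0, 0], 255], [[0.001, 0, 0.0945], [0, 0, 0], 255]])

```text
time_s: 8.15
ee_pos: [592.5, 242.0, 9.7]
tool_rot: [0.001, 0.741, 0.671, 0.001]
contact_force: [-0.1, -0.3, 0.3]
width: 0.675
gripper_force: 15.0
```

carry_out(steps=[[[0, 0, 0], [0, 0, 0], 55], [[0, 0, 0], [0, 0, 0], 55], [[0, 0, 0], [0, 0, 0], 55], [[0, 0, 0], [0, 0, 0], 55], [[0, 0, -0.02], [0, 0, 0], 55], [[0, 0, -0.05], [0, 0, 0], 55], [[0, 0, -0.09], [0, 0, 0], 0], [[0, 0, -0.12], [0, 0, 0], 0]])

```text
time_s: 8.82
ee_pos: [592.1, 242.2, 130.9]
tool_rot: [0.0, 0.741, 0.672, 0.001]
contact_force: [0.5, 0.5, -0.3]
width: 0.909
gripper_force: 0.0
```

```bash
python3 - <<'E'
from h import *
s=sensors.get_state()
print(s["ee_pos"],s["qpos"],shift([377,329,110],-5.4))
E
```

```text
[592.05634508 242.15296546 130.91620984] [ 2.03507285e-01  6.22734057e-01  1.19425648e+00 -8.20662757e-06
  1.32303738e+00  3.01598711e-01] (array([ 0.0654, -0.2226,  0.0206]), np.float64(-5.6), np.float64(-0.2201293620185254))
```

carry_out(steps=[[[0.065, -0.2225, 0.02], [0, 0, 0], 0], [[0.065, -0.2225, 0.02], [0, 0, 0], 0], [[0.065, -0.2225, 0.02], [0, 0, 0], 0], [[0.065, -0.2225, 0.02], [0, 0, 0], 0], [[0.065, -0.2225, 0.02], [0, 0, 0], 0], [[0.065, -0.2225, 0.02], [0, 0, 0], 0], [[0.065, -0.2225, 0.02], [0, 0, 0], 0], [[0.065, -0.2225, 0.02], [0, 0, 0], 0]])

```text
time_s: 9.48
ee_pos: [376.2, 329.0, 108.6]
tool_rot: [0.0, 0.74, 0.672, 0.0]
contact_force: [1.1, -0.3, 0.6]
width: 1.001
gripper_force: 0.0
```

```bash
python3 - <<'E'
from h import *
dish("w5",4)
E
```

```text
[253. 184.] 3177 [378.8 335.8] 26.4 (array([0.0071, 0.0006, 0.1046]), np.float64(-5.6), None)
[376.20607337 329.04573821 108.61418675]
```

carry_out(steps=[[[0.0055, 0, 0.04], [0, 0, 0], 0], [[0.0055, 0, 0.075], [0, 0, 0], 0], [[0.0055, 0, 0.098], [0, 0, 0], 0], [[0.0055, 0, 0.105], [0, 0, 0], 255], [[0.0055, 0, 0.105], [0, 0, 0], 255], [[0.0055, 0, 0.105], [0, 0, 0], 255], [[0.0055, 0, 0.105], [0, 0, 0], 255], [[0.0055, 0, 0.105], [0, 0, 0], 255]])

```text
time_s: 10.2
ee_pos: [378.1, 334.1, 4.1]
tool_rot: [0.0, 0.741, 0.671, 0.001]
contact_force: [1.0, -0.2, 0.5]
width: 0.677
gripper_force: 15.0
```

carry_out(steps=[[[0, 0, 0], [0, 0, 0], 255], [[0, 0, 0], [0, 0, 0], 255], [[0, 0, 0], [0, 0, 0], 255], [[0, 0, -0.02], [0, 0, 0], 255], [[0, 0, -0.05], [0, 0, 0], 255], [[0, 0, -0.08], [0, 0, 0], 255], [[0, 0, -0.1], [0, 0, 0], 255], [[0, 0, -0.1], [0, 0, 0], 255]])

```text
time_s: 10.87
ee_pos: [378.5, 334.9, 107.0]
tool_rot: [0.001, 0.741, 0.672, 0.003]
contact_force: [0.6, 0.5, -0.2]
width: 0.678
gripper_force: 15.0
```

```bash
python3 - <<'E'
from h import *
s=sensors.get_state()
print(s["ee_pos"],s["width"],s["gripper_force"],shift([599,324,100],-5.4))
E
```

```text
[378.54545088 334.92748313 106.96760519] 0.6777437533036634 14.999925792217255 (array([0.0106, 0.2204, 0.0083]), np.float64(-5.6), np.float64(-0.2090763674330418))
```

carry_out(steps=[[[0.002, 0.037, 0], [0, 0, 0], 255], [[0.004, 0.074, 0], [0, 0, 0], 255], [[0.006, 0.111, 0], [0, 0, 0], 255], [[0.008, 0.148, 0], [0, 0, 0], 255], [[0.0095, 0.185, 0], [0, 0, 0], 255], [[0.0105, 0.21, 0], [0, 0, 0], 255], [[0.0105, 0.2205, 0], [0, 0, 0], 255], [[0.0105, 0.2205, 0], [0, 0, 0], 255]])

```text
time_s: 11.53
ee_pos: [599.3, 321.9, 101.1]
tool_rot: [-0.0, 0.742, 0.671, -0.001]
contact_force: [-0.6, 0.3, -0.7]
width: 0.673
gripper_force: 15.0
```

```bash
python3 - <<'E'
from h import *
s=sensors.get_state();im=eyes.get_image("wrist")
print(s["ee_pos"],s["width"],s["gripper_force"],shift([599,324,7],-5.4))
cv2.imwrite("pics/w6.png",im[:,:,::-1])
E
```

```text
[599.34867258 321.92995    101.11707318] 0.6725620773339787 14.999883323907852 (array([0.0018, 0.0013, 0.0944]), np.float64(-5.7), np.float64(-0.2784503825310196))
```

View pics/w6.png

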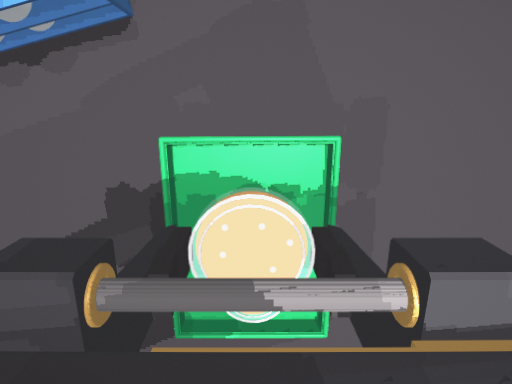

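The held dish is level and centred across the green tray, whose rim spans columns 160 to 340 at row 138. The rack at top left is well clear.

carry_out(steps=[[[0.002, 0.001, 0.035], [0, 0, 0], 255], [[0.002, 0.001, 0.07], [0, 0, 0], 255], [[0.002, 0.001, 0.086], [0, 0, 0], 255], [[0.002, 0.001, 0.092], [0, 0, 0], 255], [[0.002, 0.001, 0.095], [0, 0, 0], 255], [[0.002, 0.001, 0.096], [0, 0, 0], 255], [[0.002, 0.001, 0.096], [0, 0, 0], 255], [[0.002, 0.001, 0.096], [0, 0, 0], 255]])

```text
time_s: 12.25
ee_pos: [599.4, 325.1, 8.8]
tool_rot: [0.0, 0.741, 0.672, 0.001]
contact_force: [0.3, 0.3, -0.1]
width: 0.676
gripper_force: 15.0
```

carry_out(steps=[[[0, 0, 0], [0, 0, 0], 55], [[0, 0, 0], [0, 0, 0], 55], [[0, 0, 0], [0, 0, 0], 55], [[0, 0, 0], [0, 0, 0], 55], [[0, 0, -0.02], [0, 0, 0], 55], [[0, 0, -0.05], [0, 0, 0], 55], [[0, 0, -0.09], [0, 0, 0], 0], [[0, 0, -0.12], [0, 0, 0], 0]])

```text
time_s: 12.92
ee_pos: [599.2, 324.8, 130.0]
tool_rot: [0.0, 0.741, 0.672, 0.001]
contact_force: [-0.1, 0.5, 0.4]
width: 0.914
gripper_force: 0.0
```

```bash
python3 - <<'E'
from h import *
s=sensors.get_state()
print(s["ee_pos"],s["qpos"],shift([427,169,130],75),shift([427,169,130],-105))
cv2.imwrite("pics/top1.png",eyes.get_image("top")[:,:,::-1])
E
```

```text
[599.2390073  324.82616866 130.02056375] [3.23478377e-01 6.94195056e-01 1.05251814e+00 5.05847482e-06
 1.39315012e+00 4.21693627e-01] (array([-0.172 , -0.1561, -0.0003]), np.float64(-5.6), np.float64(-80.62740243979525)) (array([-0.172 , -0.1561, -0.0003]), np.float64(-5.6), np.float64(-80.62740243979525))
```

carry_out(steps=[[[-0.03, -0.027, 0], [0, 0, -7], 0], [[-0.06, -0.054, 0], [0, 0, -14], 0], [[-0.09, -0.081, 0], [0, 0, -21], 0], [[-0.12, -0.108, 0], [0, 0, -28], 0], [[-0.15, -0.135, 0], [0, 0, -35], 0], [[-0.172, -0.156, 0], [0, 0, -42], 0], [[-0.172, -0.156, 0], [0, 0, -49], 0], [[-0.172, -0.156, 0], [0, 0, -56], 0]])

```text
time_s: 13.63
ee_pos: [425.8, 168.0, 127.6]
tool_rot: [0.0, 0.337, 0.942, 0.0]
contact_force: [0.3, 0.6, -0.0]
width: 0.999
gripper_force: 0.0
```

carry_out(steps=[[[0, 0, 0], [0, 0, -7], 0], [[0, 0, 0], [0, 0, -14], 0], [[0, 0, 0], [0, 0, -21], 0], [[0, 0, 0], [0, 0, -24.5], 0], [[0, 0, 0], [0, 0, -24.5], 0], [[0, 0, 0], [0, 0, -24.5], 0]])

```text
time_s: 14.13
ee_pos: [426.9, 168.9, 127.3]
tool_rot: [0.0, 0.133, 0.991, 0.0]
contact_force: [0.0, -0.3, 0.0]
width: 0.994
gripper_force: 0.0
```

```bash
python3 - <<'E'
from h import *
s=sensors.get_state();c=eyes.calibration("wrist");im=eyes.get_image("wrist")
print(s["ee_pos"],s["width"],s["qpos"],shift([427,169,5],75))
cv2.imwrite("pics/w7.png",im[:,:,::-1]);np.save("pics/w7.npy",c,allow_pickle=True)
E
```

```text
[426.88293559 168.85153616 127.25556576] 0.9943718612558026 [ 1.17820753e-01  3.49734988e-01  1.71636332e+00  6.95936001e-06
  1.07530285e+00 -1.18668987e+00] (array([-0.000e+00,  1.000e-04,  1.223e-01]), np.float64(74.7), np.float64(-0.2608371159258951))
```

View pics/w7.png

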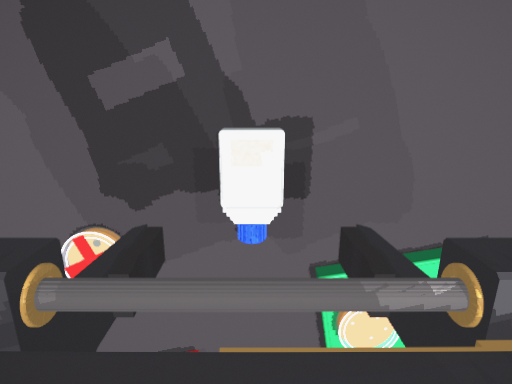

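The flask lies below at columns 219–285, with its base at row 128 and its cap end at row 242. The marked dish at (92,255) is about 160 mm to the side.

```bash
python3 - <<'E'
from h import *
c=np.load("pics/w7.npy",allow_pickle=True).item()
w=world([[219,165],[285,165],[252,128]],25,c);w2=world([[252,242]],12,c);print(w,w2,np.linalg.norm(w[0]-w[1]),np.linalg.norm(w[2,:2]-w2[0,:2]))
m=(w[2]+w2[0])/2;print(m,shift([m[0],m[1],4]))
print((w[0]+w[1])/2, w2[0]-w[2])
E
```

```text
[[401.09641915 150.64650288  25.        ]
 [414.80043891 201.19987338  25.        ]
 [380.04485446 183.46034615  25.        ]] [[477.78402973 157.09541514  12.        ]] 52.3778906189299 101.23268232301055
[428.9144421  170.27788065  18.5       ] (array([-0.0016,  0.0019,  0.1233]), np.float64(74.7), None)
[407.94842903 175.92318813  25.        ] [ 97.73917527 -26.36493101 -13.        ]
```

carry_out(steps=[[[-0.001, 0.0015, 0.04], [0, 0, 0], 0], [[-0.001, 0.0015, 0.08], [0, 0, 0], 0], [[-0.001, 0.0015, 0.11], [0, 0, 0], 0], [[-0.001, 0.0015, 0.122], [0, 0, 0], 0], [[-0.001, 0.0015, 0.123], [0, 0, 0], 255], [[-0.001, 0.0015, 0.123], [0, 0, 0], 255], [[-0.001, 0.0015, 0.123], [0, 0, 0], 255], [[-0.001, 0.0015, 0.123], [0, 0, 0], 255]])

```text
time_s: 14.85
ee_pos: [428.9, 170.2, 5.4]
tool_rot: [0.001, 0.132, 0.991, 0.0]
contact_force: [-0.3, -0.3, -1.2]
width: 0.723
gripper_force: 0.0
```

carry_out(steps=[[[0, 0, 0], [0, 0, 0], 255], [[0, 0, 0], [0, 0, 0], 255], [[0, 0, 0], [0, 0, 0], 255], [[0, 0, 0], [0, 0, 0], 255], [[0, 0, -0.03], [0, 0, 0], 255], [[0, 0, -0.06], [0, 0, 0], 255], [[0, 0, -0.09], [0, 0, 0], 255], [[0, 0, -0.1], [0, 0, 0], 255]])

```text
time_s: 15.52
ee_pos: [429.4, 170.3, 108.0]
tool_rot: [0.003, 0.132, 0.991, 0.001]
contact_force: [1.2, 0.7, -0.3]
width: 0.59
gripper_force: 15.0
```

```bash
python3 - <<'E'
from h import *
s=sensors.get_state();print(s["ee_pos"],s["width"],s["gripper_force"],shift([634,-231,104],84))
E
```

```text
[429.39762339 170.30778755 108.00281062] 0.5898675408564165 14.999915349762887 (array([-0.3022, -0.334 ,  0.0049]), np.float64(74.9), np.float64(-9.121669120278682))
```

carry_out(steps=[[[-0.027, -0.03, 0], [0, 0, -2], 255], [[-0.054, -0.06, 0], [0, 0, -4], 255], [[-0.081, -0.09, 0], [0, 0, -6], 255], [[-0.108, -0.12, 0], [0, 0, -8], 255], [[-0.135, -0.15, 0], [0, 0, -9.1], 255], [[-0.162, -0.18, 0], [0, 0, -9.1], 255], [[-0.189, -0.21, 0], [0, 0, -9.1], 255], [[-0.216, -0.239, 0], [0, 0, -9.1], 255]])

```text
time_s: 16.18
ee_pos: [574.8, -119.1, 104.5]
tool_rot: [0.0, 0.053, 0.999, -0.0]
contact_force: [1.2, -0.4, 0.8]
width: 0.592
gripper_force: 15.0
```

```bash
python3 - <<'E'
from h import *
s=sensors.get_state();print(s["ee_pos"],s["width"],s["gripper_force"],shift([634,-231,104],84))
E
```

```text
[ 574.76545378 -119.08981277  104.47997703] 0.5920787178820169 15.000594172161072 (array([-0.0707, -0.105 ,  0.0005]), np.float64(83.9), np.float64(-0.05472809327530115))
```

carry_out(steps=[[[-0.02, -0.03, 0], [0, 0, 0], 255], [[-0.04, -0.06, 0], [0, 0, 0], 255], [[-0.06, -0.089, 0], [0, 0, 0], 255], [[-0.0695, -0.103, 0], [0, 0, 0], 255], [[-0.0695, -0.103, 0], [0, 0, 0], 255], [[-0.0695, -0.103, 0], [0, 0, 0], 255], [[-0.0695, -0.103, 0], [0, 0, 0], 255]])

```text
time_s: 16.77
ee_pos: [632.2, -225.6, 104.2]
tool_rot: [-0.0, 0.052, 0.999, 0.0]
contact_force: [-0.2, -0.4, -0.6]
width: 0.59
gripper_force: 15.0
```

```bash
python3 - <<'E'
from h import *
s=sensors.get_state();im=eyes.get_image("wrist")
print(s["ee_pos"],s["width"],s["gripper_force"],shift([634,-231,8.5],84))
cv2.imwrite("pics/w8.png",im[:,:,::-1])
E
```

```text
[ 632.16833602 -225.59818124  104.18966329] 0.5895270690788169 15.000069129746407 (array([-0.0024, -0.0055,  0.0959]), np.float64(84.0), np.float64(0.03123309403873975))
```

View pics/w8.png

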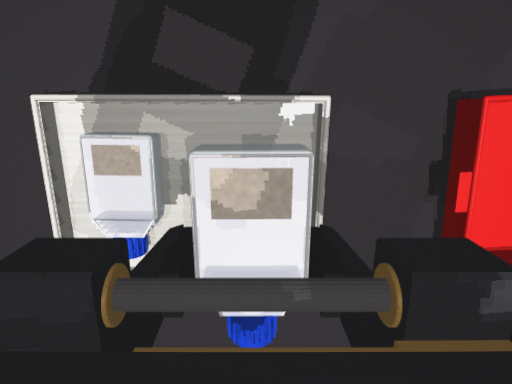

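The other flask lies flat in the tray at (118,190), with room beside it for this one.

carry_out(steps=[[[-0.002, -0.005, 0.035], [0, 0, 0], 255], [[-0.002, -0.005, 0.07], [0, 0, 0], 255], [[-0.002, -0.005, 0.087], [0, 0, 0], 255], [[-0.002, -0.005, 0.093], [0, 0, 0], 255], [[-0.002, -0.005, 0.0965], [0, 0, 0], 255], [[-0.002, -0.005, 0.0965], [0, 0, 0], 255], [[-0.002, -0.005, 0.0965], [0, 0, 0], 255], [[-0.002, -0.005, 0.0965], [0, 0, 0], 255]])

```text
time_s: 17.48
ee_pos: [634.7, -231.9, 9.2]
tool_rot: [0.001, 0.052, 0.999, -0.001]
contact_force: [0.3, 0.2, -0.4]
width: 0.586
gripper_force: 15.0
```

carry_out(steps=[[[0, 0, 0], [0, 0, 0], 75], [[0, 0, 0], [0, 0, 0], 75], [[0, 0, 0], [0, 0, 0], 75], [[0, 0, 0], [0, 0, 0], 75], [[0, 0, -0.02], [0, 0, 0], 75], [[0, 0, -0.05], [0, 0, 0], 75], [[0, 0, -0.09], [0, 0, 0], 75], [[0, 0, -0.12], [0, 0, 0], 0]])

```text
time_s: 18.15
ee_pos: [634.3, -232.1, 130.4]
tool_rot: [0.001, 0.053, 0.999, -0.0]
contact_force: [0.1, -0.1, -0.0]
width: 0.757
gripper_force: 0.0
```

```bash
python3 - <<'E'
from h import *
s=sensors.get_state();print(s["ee_pos"],s["qpos"],shift([458,12,110]))
cv2.imwrite("pics/top2.png",cv2.resize(eyes.get_image("top")[100:250,60:460,::-1],None,fx=2,fy=2))
E
```

```text
[ 634.34535671 -232.08898013  130.43538601] [-5.25580876e-01  6.83268109e-01  1.07359767e+00 -1.46786112e-05
  1.38315044e+00 -1.99117710e+00] (array([0.201 , 0.2242, 0.02  ]), np.float64(84.0), None)
```

View pics/top2.png

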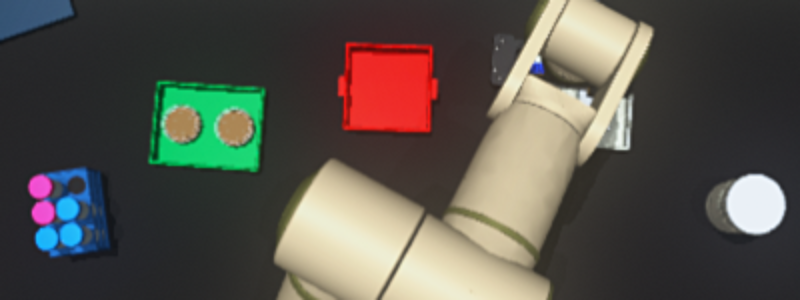

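The top picture shows both unmarked dishes side by side in the green tray, at (182,124) and (235,127) in this crop. The arm hides the steel tray, so I'll move to above the marked dish and check again from there.

carry_out(steps=[[[0.2, 0.223, 0.02], [0, 0, -2], 0], [[0.2, 0.223, 0.02], [0, 0, -2], 0], [[0.2, 0.223, 0.02], [0, 0, -2], 0], [[0.2, 0.223, 0.02], [0, 0, -2], 0], [[0.2, 0.223, 0.02], [0, 0, -2], 0], [[0.2, 0.223, 0.02], [0, 0, -2], 0], [[0.2, 0.223, 0.02], [0, 0, -2], 0], [[0.2, 0.223, 0.02], [0, 0, -2], 0]])

```text
time_s: 18.87
ee_pos: [454.4, 14.7, 107.3]
tool_rot: [-0.002, 0.034, 0.999, 0.001]
contact_force: [0.0, 0.4, -0.6]
width: 0.999
gripper_force: 0.0
```

```bash
python3 - <<'E'
from h import *
c=eyes.calibration("wrist");im=eyes.get_image("wrist");t=eyes.get_image("top")
a=cv2.resize(t[110:190,290:400],(440,320));cv2.imwrite("pics/w9.png",np.hstack([a[:,:,::-1],im[:320,70:430,::-1]]))
hsv=cv2.cvtColor(im,cv2.COLOR_RGB2HSV);h,s,v=[hsv[...,i].astype(int) for i in range(3)]
m=(((h<28)|(h>170))&(s>70)&(v>100)).astype(np.uint8);m[250:]=0
m=cv2.morphologyEx(m,cv2.MORPH_CLOSE,np.ones((9,9)))
ce,p=blob(m,(253,187));w=world(p,12,c)[:,:2].astype(np.float32);q,r=cv2.minEnclosingCircle(w)
print(ce,len(p),q,r,shift([*q,4],86),sensors.get_state()["ee_pos"])
E
```

```text
[248.28215768 196.28334321] 1687 (458.60369873046875, 13.383875846862793) 27.522735595703125 (array([-0.0006,  0.0015,  0.104 ]), np.float64(86.1), np.float64(0.10915730228094844)) [457.93275341  11.95990794 107.95807018]
```

View pics/w9.png

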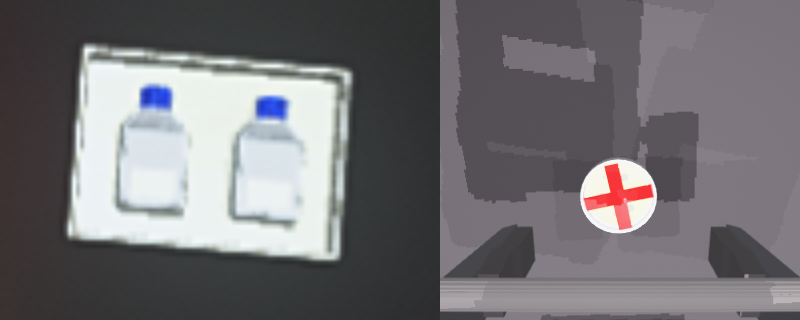

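Both flasks lie flat and side by side in the steel tray, and the marked dish (red cross at about (248,196) in the wrist picture) is centred under the tool. All four clean vessels are put away, so I'll grip the marked one.

carry_out(steps=[[[-0.0005, 0.001, 0.04], [0, 0, 0], 0], [[-0.0005, 0.001, 0.075], [0, 0, 0], 0], [[-0.0005, 0.001, 0.098], [0, 0, 0], 0], [[-0.0005, 0.001, 0.105], [0, 0, 0], 255], [[-0.0005, 0.001, 0.105], [0, 0, 0], 255], [[-0.0005, 0.001, 0.105], [0, 0, 0], 255], [[-0.0005, 0.001, 0.105], [0, 0, 0], 255], [[-0.0005, 0.001, 0.105], [0, 0, 0], 255]])

```text
time_s: 19.63
ee_pos: [460.1, 11.2, 3.3]
tool_rot: [0.001, 0.035, 0.999, -0.0]
contact_force: [0.1, -1.3, 0.8]
width: 0.674
gripper_force: 15.0
```

carry_out(steps=[[[0, 0, 0], [0, 0, 0], 255], [[0, 0, 0], [0, 0, 0], 255], [[0, 0, 0], [0, 0, 0], 255], [[0, 0, -0.02], [0, 0, 0], 255], [[0, 0, -0.05], [0, 0, 0], 255], [[0, 0, -0.08], [0, 0, 0], 255], [[0, 0, -0.1], [0, 0, 0], 255], [[0, 0, -0.1], [0, 0, 0], 255]])

```text
time_s: 20.3
ee_pos: [460.6, 11.7, 106.1]
tool_rot: [0.003, 0.035, 0.999, -0.001]
contact_force: [1.2, 0.7, -0.8]
width: 0.675
gripper_force: 15.0
```

```bash
python3 - <<'E'
from h import *
s=sensors.get_state();print(s["ee_pos"],s["width"],s["gripper_force"],shift([648,-1,104],86))
E
```

```text
[460.56841146  11.66372346 106.08467582] 0.6753950589235244 14.999992847442627 (array([-0.1878,  0.0005,  0.0033]), np.float64(86.0), np.float64(-0.010968502109662381))
```

carry_out(steps=[[[-0.037, 0, 0], [0, 0, 0], 255], [[-0.074, 0, 0], [0, 0, 0], 255], [[-0.111, 0, 0], [0, 0, 0], 255], [[-0.148, 0, 0], [0, 0, 0], 255], [[-0.178, 0, 0], [0, 0, 0], 255], [[-0.1875, 0.0005, 0], [0, 0, 0], 255], [[-0.1875, 0.0005, 0], [0, 0, 0], 255], [[-0.1875, 0.0005, 0], [0, 0, 0], 255]])

```text
time_s: 20.97
ee_pos: [645.5, -0.7, 101.1]
tool_rot: [-0.001, 0.035, 0.999, 0.0]
contact_force: [0.2, 0.1, -0.3]
width: 0.675
gripper_force: 15.0
```

```bash
python3 - <<'E'
from h import *
s=sensors.get_state();im=eyes.get_image("wrist");print(s["ee_pos"],s["width"],s["gripper_force"],shift([648,-1,6.5],86))
cv2.imwrite("pics/w10.png",im[:,:,::-1])
E
```

```text
[645.45137387  -0.67097744 101.09513229] 0.6753100223642327 14.999960660934448 (array([-0.0032, -0.0002,  0.0951]), np.float64(86.0), np.float64(-0.017437242626527905))
```

View pics/w10.png

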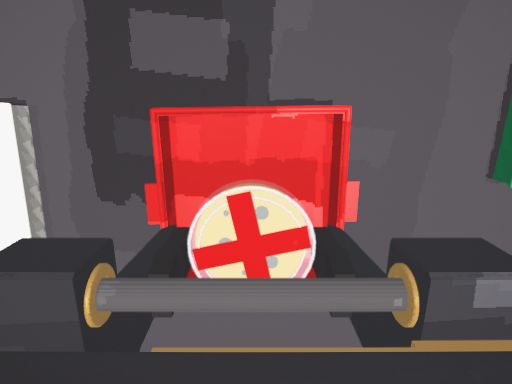

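The marked dish is level and centred over the red pan, whose rim spans columns 152 to 350. I'll lower it and release.

carry_out(steps=[[[-0.002, 0, 0.035], [0, 0, 0], 255], [[-0.002, 0, 0.07], [0, 0, 0], 255], [[-0.002, 0, 0.086], [0, 0, 0], 255], [[-0.002, 0, 0.092], [0, 0, 0], 255], [[-0.002, 0, 0.095], [0, 0, 0], 255], [[-0.002, 0, 0.096], [0, 0, 0], 255], [[-0.002, 0, 0.096], [0, 0, 0], 255], [[-0.002, 0, 0.096], [0, 0, 0], 255]])

```text
time_s: 21.68
ee_pos: [648.8, -1.1, 8.2]
tool_rot: [0.001, 0.035, 0.999, -0.0]
contact_force: [0.7, -0.5, -0.4]
width: 0.675
gripper_force: 15.0
```

carry_out(steps=[[[0, 0, 0], [0, 0, 0], 55], [[0, 0, 0], [0, 0, 0], 55], [[0, 0, 0], [0, 0, 0], 55], [[0, 0, 0], [0, 0, 0], 55], [[0, 0, -0.02], [0, 0, 0], 55], [[0, 0, -0.05], [0, 0, 0], 55], [[0, 0, -0.09], [0, 0, 0], 55], [[0, 0, -0.12], [0, 0, 0], 55]])

```text
time_s: 22.35
ee_pos: [648.5, -1.1, 129.4]
tool_rot: [0.001, 0.035, 0.999, -0.0]
contact_force: [0.9, -0.2, 0.3]
width: 0.781
gripper_force: 0.0
```

carry_out(steps=[[[0.04, 0, -0.01], [0, 0, 0], 0], [[0.08, 0, -0.02], [0, 0, 0], 0], [[0.12, 0, -0.03], [0, 0, 0], 0], [[0.16, 0, -0.03], [0, 0, 0], 0], [[0.2, 0, -0.03], [0, 0, 0], 0], [[0.22, 0, -0.03], [0, 0, 0], 0], [[0.22, 0, -0.03], [0, 0, 0], 0], [[0.22, 0, -0.03], [0, 0, 0], 0]])

```text
time_s: 23.02
ee_pos: [428.8, 14.4, 157.4]
tool_rot: [0.001, 0.035, 0.999, -0.0]
contact_force: [0.7, 0.5, -0.0]
width: 1.004
gripper_force: 0.0
```

```bash
python3 - <<'E'
from h import *
print(sensors.get_state()["ee_pos"])
cv2.imwrite("pics/top3.png",cv2.resize(eyes.get_image("top")[100:250,60:460,::-1],None,fx=2,fy=2,interpolation=cv2.INTER_CUBIC))
E
```

```text
[428.81618717  14.39602226 157.37303341]
```

View pics/top3.png

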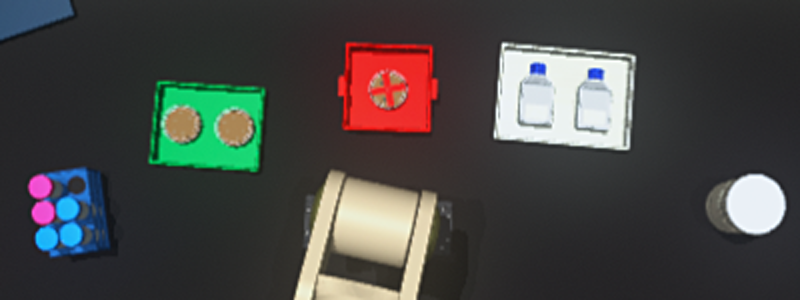

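All five vessels lie in their trays: dishes at (182,124) and (235,127), marked dish at (388,89), flasks at (537,95) and (594,100). The tub and rack have not moved.

```bash
python3 -c "
from cell import order
print(order.job_done())"
```

```text
the job is handed in; nothing more can be done
None
```

The job is handed in (no verdict was returned): the final top view shows both flasks in the steel tray, both unmarked dishes in the green tray and the contaminated dish, moved last, in the red pan, with the tub and rack where they stood.

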